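# Test a mower ignition coil with the two-stage plunger

### The job

The ignition coil is clamped in the coil tester. Press the tester's wide plunger down to its halfway stop to charge the coil and keep it there for a full two seconds, then press it fully down to fire the coil, and let go so that it springs back up. Leave the small button on the other grey box, the cart lamp's switch, alone.

Things in the scene. Friction and masses are not known exactly. Their poses are not given: they have to be found in the camera images.
- plunger_top (a point): centre of the top face of the wide plunger: a flat aluminium disc 44 mm across, 10 mm thick, on a steel stem, its top 101 mm above the cart top when up. It stands at one end of the coil tester, a fixed grey box 160 x 110 x 55 mm; the tan ignition coil, up to 113 mm above the cart top, is clamped at the other end, its middle 87 mm from the plunger axis. z points up, x from plunger to coil.
- first_stage (a joint): plunger's travel to the halfway stop, m: 0 when up, 0.012 at the halfway stop and beyond it. It moves straight down against a soft spring (2 N rising to 4 N); at the halfway stop the push must rise to about 10 N before it moves on. Let go, it springs back up.
- second_stage (a joint): plunger's travel beyond the halfway stop, m: 0 from up to the halfway stop, 0.012 when fully down on its end stop (24 mm below the up position in all). It takes 10 N rising to 14 N.
- lamp_button (a joint): travel of the small button, m, 0 when up, 0.008 when pressed. It is an aluminium button 24 mm across, its top 75 mm above the cart top, alone in the middle of a grey box 100 x 100 x 55 mm fixed to the cart top beside the tester; not to be pressed
Things that resemble listed ones, but are neither listed nor needed, are in the scene too. Leave any blue look-alike of the part that bears plunger_top alone. Leave any pink look-alike of the part that bears lamp_button alone.

How it is judged (in metres and radians):
On the way, in this order (a step that is already met when the one before it is completed fails the run):
1. the plunger is held at its halfway stop (first stage at least 9 of 12 mm down, second stage less than 4 mm) for 1.5 s without a break (value of joint first_stage above 0.009 m and value of joint second_stage below 0.004 m), for 1.5 s.
2. the plunger is then fully down (second stage at least 10 of 12 mm) (value of joint first_stage above 0.009 m and value of joint second_stage above 0.01 m), for 0.1 s.
At the end, for the whole second after the job is handed in: The plunger has been let go and is up again (both stages within 2 mm of their up positions), and the small button is up (value of joint each of first_stage, second_stage, lamp_button below 0.002 m); the robot touches nothing.
It fails at once if the small lamp button is pressed (more than 3 mm) (value of joint lamp_button above 0.003 m).
It also fails if it takes over 35 s, if anything falls off the work surface, if the arm or the gripper's body presses on something with over 40 N, if the wrist force passes 120 N, or if a joint passes its speed limit or range.

### The arm

A 6-joint arm with a two-finger parallel gripper is mounted at the origin on the work surface. World frame = base frame: x ahead of the robot, y to its left, z up, the work surface at z = 0. Lengths are in mm, angles in rad, forces in N, time in s.
With the tool pointing down it reaches from about 375 to 975 mm from the base axis. Payload 3.8 kg.
Tool frame: the origin (TCP) lies at the very end of the fingers, on their centre line; the grasp point (between the pads) lies 19 mm behind it; z points along the fingers, y is the direction in which the jaws open and shut (so a half turn about z gives the same grasp; the last joint's range is limited). The gripper opens to 88 mm and grips with 3 to 60 N. Pads are 18 mm wide; open, the fingers measure 123 mm over their backs; the gripper's body (75 mm by 187 mm) begins 45 mm behind the grasp point.
Start: joints at [-1.249, 0.264, 1.604, -0, 1.274, -0.037], TCP at [237.021, -632.012, 238.706] pointing down, gripper open.
Joint ranges: [-2.63, 2.63], [-0.94, 2.18], [0.31, 2.57], [-1.31, 4.45], [0, 2.66], [-2.55, 2.55]. Speed limits (rad/s): [2.57, 2.57, 3.14, 3.14, 3.14, 3.14].

### API

Orientations are given as [roll, pitch, yaw] about the fixed x, y, z axes, in that order (R = Rz(yaw) Ry(pitch) Rx(roll)).
In Python, from bench import r, vision, ticket gives the robot as it stands. The module is installed in compiled form; this text tells all that it offers.
- The arm moves only by the tool carry_out, never from a script. Its argument "increments" is a list of rows, each a list of 6 numbers: the shift along the tool's x, y, z in units of 25 mm (1.0 is 25 mm), then the turn, a rotation vector about the tool's x, y, z in units of 6 degrees (1.0 is 6 degrees). A call has 1 to 20 rows; each row is the pose to reach, as a shift and turn from the pose commanded when the call began, along the tool's axes at that moment; what a row does not reach only later rows make up. A row lasts 1/8 s, in which the tool goes at most 62.5 mm and 10.7 degrees, less where a joint would pass 70% of its speed; a pose out of reach is approached as far as the arm can. A call with a gripper value outside its range is refused whole. "grip" is the opening, from 0 (shut) to 1 (fully open), set as the call begins (left out, the last holds). The fingers move at their own pace and stop on an object; the grip force is fixed at half the most. Time passes only in rows, so rows that repeat a pose let the fingers close. It gives the time, the measured TCP pose, the force and the opening at its end, in the units of the state.
- r.read_state(): the state, without advancing time (a new reading comes with each control period).
- vision.capture(name): name is "scene" or "top"; returns a dict with "pixels" (480x640x3 uint8, red, green, blue), "intrinsics" (3x3 intrinsics, pixels), "k1" (the pictures are not rectified: a ray, as slopes to the right and down, at radius r is drawn at 1 + k1 r^2 times it, then the intrinsics apply), "rvec" (rotation vector, rad) and "tvec" (3), from world to camera coordinates, as OpenCV has them. Camera axes: x right, y down, z forward; pixel columns grow to the right and rows downward; lengths in mm; the calibration is good to about 2 mm. A picture is of the moment at which its call begins. There is no depth.
- ticket.job_done(): hands the job in, once; it reports no verdict.
The state is a dict: "clock": time; "joints": joint angles; "qvel": joint speeds; "joint_torque": joint torques, N m; "eef_pos": TCP position; "tcp_rot": TCP orientation; "contact_force": force on the tool from outside, world axes, zero at the start; "torque": the same for the moment, N m; "finger_gap": finger opening in mm.
Only numpy, scipy, OpenCV 4.12 (cv2) and the standard library are available. Lean on these libraries where they do the work, as an engineer would, in place of code of your own. Each camera call takes 0.05 s, during which the arm holds its last target.

## Working session

There is one attempt and no reset: what is moved stays moved. The work goes in short steps, Python scripts to look and compute and a tool call to move; the robot and the scene stay as the last step left them, time stands still between calls to the robot, and variables do not carry over. Pictures are saved under pics/ and viewed, and the job is handed in when it is done.

Besides the shell and the picture viewer there is one more tool, called in YAML: its name, and indented under it one key for each argument. carry_out: Moves the arm, as the interface text tells. Its arguments: {"type":"object","properties":{"increments":{"type":"array"},"grip":{"type":"number"}},"required":["increments"]}

```bash
mkdir -p pics; cat > h.py <<'E'
import numpy as np, cv2
from bench import r, vision, ticket
def cap(n):
    d=vision.capture(n); np.savez(n+'.npz',**{k:np.array(v) for k,v in d.items()}); return d
def load(n): return dict(np.load(n+'.npz'))
def ray(d,u,v):
    K=np.array(d['intrinsics'],float);k=float(d['k1'])
    xd=np.array([(u-K[0,2])/K[0,0],(v-K[1,2])/K[1,1]]);x=xd.copy()
    for _ in range(50): x=xd/(1+k*(x@x))
    R=cv2.Rodrigues(np.array(d['rvec'],float).reshape(3))[0];t=np.array(d['tvec'],float).reshape(3)
    return -R.T@t, R.T@np.array([x[0],x[1],1])
def atz(d,u,v,z):
    o,w=ray(d,u,v); return o+w*(z-o[2])/w[2]
def proj(d,P):
    K=np.array(d['intrinsics'],float);k=float(d['k1'])
    R=cv2.Rodrigues(np.array(d['rvec'],float).reshape(3))[0];t=np.array(d['tvec'],float).reshape(3)
    c=R@np.array(P,float)+t;x=c[:2]/c[2];x=x*(1+k*(x@x));return K[:2,:2]@x+K[:2,2]
def tri(pairs):
    A=np.zeros((3,3));b=np.zeros(3)
    for d,u,v in pairs:
        o,w=ray(d,u,v);w=w/np.linalg.norm(w);M=np.eye(3)-np.outer(w,w);A+=M;b+=M@o
    return np.linalg.solve(A,b)
E
python3 - <<'E'
from h import *
for n in('scene','top'):
    d=cap(n);cv2.imwrite(f'pics/{n}0.png',d['pixels'][:,:,::-1]);print(n,ray(d,320,240),d['k1'])
print(r.read_state())
E
```

```text
scene (array([1089.09996548, -104.74797872,  587.38320244]), array([-0.70714754,  0.13037402, -0.69512984])) -0.10408763743753571
top (array([ 380.38027107,  -14.72633138, 1271.62383892]), array([ 0.14998849, -0.0064407 , -0.98869392])) -0.06619878473940582
{'clock': 0.1, 'joints': array([-1.24889776e+00,  2.64694087e-01,  1.60523999e+00, -4.01064618e-06,
        1.27370507e+00, -3.69183482e-02]), 'qvel': array([ 1.18635740e-03, -2.88105958e-03, -2.42087852e-03,  3.23315535e-04,
        1.74402759e-05, -1.34172313e-03]), 'joint_torque': array([ 3.53266360e-04, -5.03620541e+01, -3.58070576e+01,  7.31713674e-02,
        2.33308197e-02, -4.57367810e-05]), 'eef_pos': array([ 236.8181203 , -631.40235802,  237.5001668 ]), 'tcp_rot': array([-3.13954741e+00, -7.17060787e-05,  3.58818018e-01]), 'contact_force': array([ 0.11583861,  1.12636765, -0.83033607]), 'torque': array([0.03836007, 0.00189776, 0.0176828 ]), 'finger_gap': 88.21746174816666}
```

View pics/scene0.png

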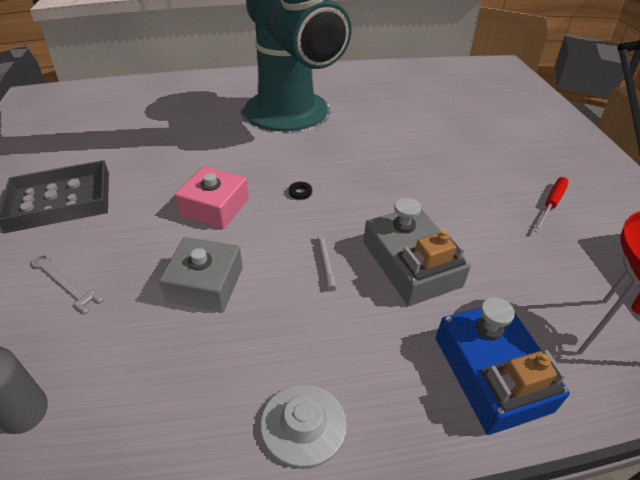

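View pics/top0.png

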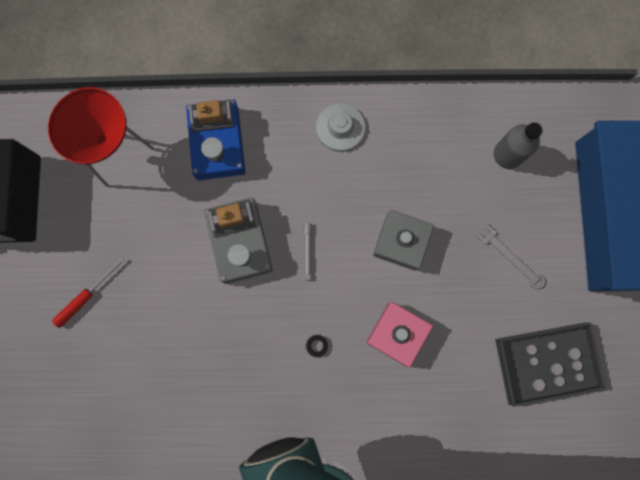

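The scene picture shows these candidates (scene pixel / top pixel):
- Grey tester plunger: (407,207) / (238,255)
- Blue look-alike plunger: (497,312) / (212,148)
- Grey lamp button: (199,257) / (406,238)
- Pink button: (210,180) / (402,335)

By the description I choose the grey tester's plunger. I'll check it in close crops.

```bash
python3 - <<'E'
from h import *
a=load('scene')['pixels'][170:310,340:480,::-1];b=load('top')['pixels'][190:290,190:290,::-1]
cv2.imwrite('pics/c0.png',np.hstack([cv2.resize(a,(400,400),interpolation=2)[:,:,:],cv2.resize(b,(400,400),interpolation=2)]))
s,t=load('scene'),load('top')
p=tri([(s,407,206),(t,238,255)]);print(p,proj(s,p),proj(t,p))
print(atz(s,407,206,101),atz(t,238,255,101))
c=tri([(s,437,247),(t,231,216)]);print(c)
print(atz(t,406,238,75), atz(s,199,256,75))
E
```

```text
[531.0620867  142.70070204  96.14093294] [407.11013742 205.99618026] [238.08632287 255.02492702]
[536.56548176 140.07015906 101.        ] [530.49241418 142.22321758 101.        ]
[615.50429011 163.24357023  80.87346192]
[ 562.95538314 -199.22892517   75.        ] [ 575.4161132  -197.03871171   75.        ]
```

View pics/c0.png

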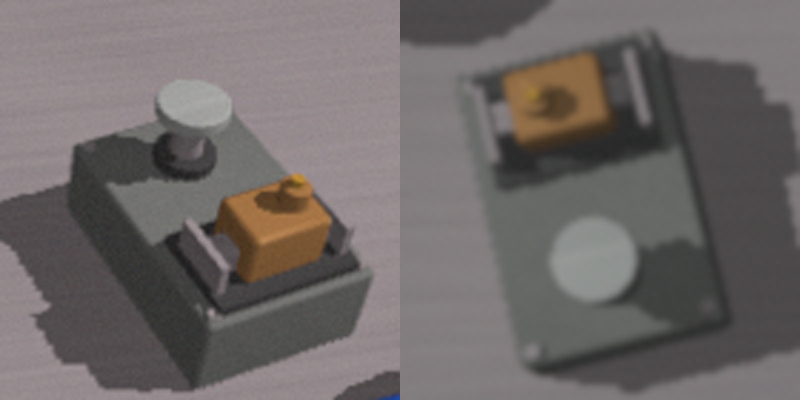

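The crop confirms it: a grey box with a tan coil at one end, and an aluminium disc at scene (407.5,206.5), top (238.5,254.5). Triangulation gives about (532,142,97), which fits the stated height of 101. Coil direction is about 0.24 rad and the tool yaw is 0.36, so I'll keep the orientation. Next I compute the tool-axis shift.

```bash
python3 - <<'E'
from h import *
from scipy.spatial.transform import Rotation as Ro
s,t=load('scene'),load('top')
p=tri([(s,407.5,206.5),(t,238.3,254.5)]);print(p)
R=Ro.from_euler('xyz',[-3.13955,0,.3588]).as_matrix()
print(R.T@(np.array([p[0],p[1],170])-[237.0,-632,238.7])/25)
E
```

```text
[532.24040321 142.6387969   96.02783633]
[ 21.93817108 -24.85973473   2.79878563]
```

carry_out:
  increments:
    - [0.7,-0.8,0.1,0,0,0]
    - [2.0,-2.3,0.25,0,0,0]
    - [3.5,-4.0,0.45,0,0,0]
    - [5.0,-5.7,0.6,0,0,0]
    - [6.5,-7.4,0.8,0,0,0]
    - [8.0,-9.1,1.0,0,0,0]
    - [9.5,-10.8,1.2,0,0,0]
    - [11.0,-12.5,1.4,0,0,0]
    - [12.5,-14.2,1.6,0,0,0]
    - [14.0,-15.9,1.8,0,0,0]
    - [15.5,-17.6,2.0,0,0,0]
    - [17.0,-19.3,2.2,0,0,0]
    - [18.5,-21.0,2.4,0,0,0]
    - [20.0,-22.7,2.6,0,0,0]
    - [21.2,-24.0,2.7,0,0,0]
    - [21.75,-24.65,2.8,0,0,0]
    - [21.94,-24.86,2.8,0,0,0]
    - [21.94,-24.86,2.8,0,0,0]
    - [21.94,-24.86,2.8,0,0,0]
  grip: 0

```text
clock: 2.48
eef_pos: [532.1, 141.2, 168.8]
tcp_rot: [3.141, 0.0, 0.357]
contact_force: [-0.2, 0.4, 0.1]
finger_gap: 0.6
```

```bash
python3 - <<'E'
from h import *
s=cap('scene');t=cap('top')
a=s['pixels'][130:290,330:490,::-1];b=t['pixels'][190:290,190:290,::-1]
cv2.imwrite('pics/c1.png',np.hstack([cv2.resize(a,(400,400),interpolation=2),cv2.resize(b,(400,400),interpolation=2)]))
st=r.read_state();print(st['eef_pos'],st['contact_force'],st['tcp_rot']);print(proj(s,st['eef_pos']),proj(t,st['eef_pos']))
E
```

```text
[532.20570649 141.38697161 168.92741628] [0.26253838 0.79876014 0.16493366] [ 3.14137150e+00 -1.17937136e-04  3.57348247e-01]
[413.18785908 170.30532045] [233.64501723 249.59343781]
```

View pics/c1.png

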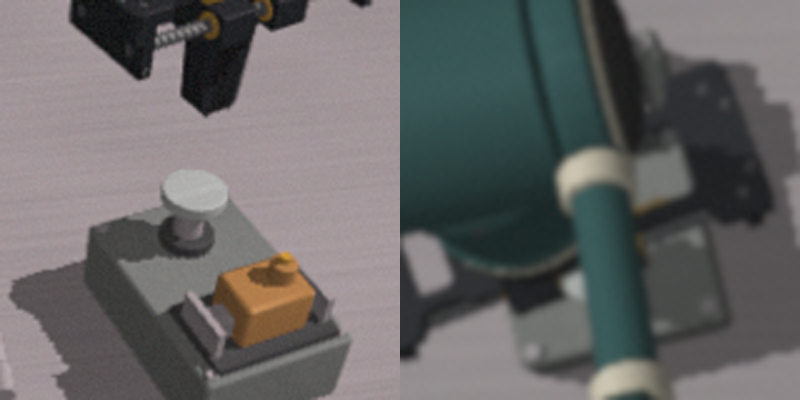

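Finger tips are at scene (413,172), as projected, directly above the disc. Descending.

carry_out:
  increments:
    - [0,0,0.5,0,0,0]
    - [0,0,1.2,0,0,0]
    - [0,0,1.9,0,0,0]
    - [0,0,2.3,0,0,0]
    - [0,0,2.4,0,0,0]
    - [0,0,2.4,0,0,0]
    - [0,0,2.4,0,0,0]

```text
clock: 3.45
eef_pos: [533.0, 142.7, 109.4]
tcp_rot: [3.141, -0.001, 0.359]
contact_force: [0.1, -0.3, -0.1]
finger_gap: 0.3
```

carry_out:
  increments:
    - [0,0,0.06,0,0,0]
    - [0,0,0.12,0,0,0]
    - [0,0,0.18,0,0,0]
    - [0,0,0.24,0,0,0]
    - [0,0,0.28,0,0,0]
    - [0,0,0.32,0,0,0]
    - [0,0,0.36,0,0,0]
    - [0,0,0.36,0,0,0]

```text
clock: 4.45
eef_pos: [532.3, 142.5, 99.8]
tcp_rot: [-3.142, 0.0, 0.359]
contact_force: [-1.4, -0.3, 2.7]
finger_gap: 0.4
```

carry_out:
  increments:
    - [0,0,0.06,0,0,0]
    - [0,0,0.12,0,0,0]
    - [0,0,0.18,0,0,0]
    - [0,0,0.24,0,0,0]
    - [0,0,0.28,0,0,0]
    - [0,0,0.28,0,0,0]

```text
clock: 5.2
eef_pos: [532.4, 142.5, 92.7]
tcp_rot: [3.142, -0.0, 0.359]
contact_force: [-1.1, -0.2, 3.3]
finger_gap: 0.2
```

```bash
python3 - <<'E'
from h import *
s=cap('scene')
a=s['pixels'][150:270,350:470,::-1]
cv2.imwrite('pics/c2.png',cv2.resize(a,(600,600),interpolation=2))
st=r.read_state();print(st['eef_pos'],st['contact_force'])
E
```

```text
[532.41067591 142.52947651  92.74781331] [-1.09486369 -0.12900516  2.48037773]
```

View pics/c2.png

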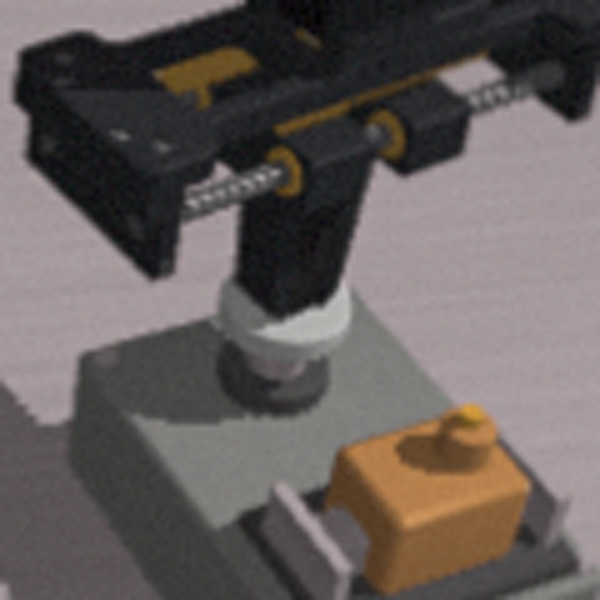

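Fingers sit centrally on the disc (crop (285,310)), which is partly pressed. I'll press on slowly to the stop, watching the force.

carry_out:
  increments:
    - [0,0,0.04,0,0,0]
    - [0,0,0.08,0,0,0]
    - [0,0,0.12,0,0,0]
    - [0,0,0.12,0,0,0]

```text
clock: 5.75
eef_pos: [532.4, 142.5, 89.7]
tcp_rot: [3.142, -0.0, 0.359]
contact_force: [-1.0, -0.4, 3.1]
finger_gap: 0.6
```

carry_out:
  increments:
    - [0,0,0.03,0,0,0]
    - [0,0,0.06,0,0,0]
    - [0,0,0.06,0,0,0]

```text
clock: 6.12
eef_pos: [532.5, 142.6, 89.3]
tcp_rot: [3.142, -0.0, 0.359]
contact_force: [-3.5, 0.0, 10.3]
finger_gap: 0.4
```

The force jumped to 10.3 N at z=89.3, so this is the halfway stop (about 12 mm down). I'll ease off 0.5 mm and hold.

carry_out:
  increments:
    - [0,0,-0.02,0,0,0]
    - [0,0,-0.02,0,0,0]
    - [0,0,-0.02,0,0,0]
    - [0,0,-0.02,0,0,0]
    - [0,0,-0.02,0,0,0]
    - [0,0,-0.02,0,0,0]
    - [0,0,-0.02,0,0,0]
    - [0,0,-0.02,0,0,0]
    - [0,0,-0.02,0,0,0]
    - [0,0,-0.02,0,0,0]
    - [0,0,-0.02,0,0,0]
    - [0,0,-0.02,0,0,0]
    - [0,0,-0.02,0,0,0]
    - [0,0,-0.02,0,0,0]
    - [0,0,-0.02,0,0,0]
    - [0,0,-0.02,0,0,0]
    - [0,0,-0.02,0,0,0]
    - [0,0,-0.02,0,0,0]
    - [0,0,-0.02,0,0,0]
    - [0,0,-0.02,0,0,0]

```text
clock: 8.62
eef_pos: [532.5, 142.6, 89.4]
tcp_rot: [3.142, -0.0, 0.359]
contact_force: [-2.5, -0.4, 7.7]
finger_gap: 0.3
```

Held 2.5 s at 7.7 N, between the two spring levels. Now fully down.

carry_out:
  increments:
    - [0,0,0.1,0,0,0]
    - [0,0,0.2,0,0,0]
    - [0,0,0.3,0,0,0]
    - [0,0,0.4,0,0,0]
    - [0,0,0.48,0,0,0]
    - [0,0,0.54,0,0,0]
    - [0,0,0.54,0,0,0]

```text
clock: 9.5
eef_pos: [532.6, 142.6, 77.2]
tcp_rot: [3.142, -0.0, 0.359]
contact_force: [-5.5, -1.8, 15.8]
finger_gap: 0.2
```

carry_out:
  increments:
    - [0,0,0.04,0,0,0]
    - [0,0,0.08,0,0,0]
    - [0,0,0.08,0,0,0]

```text
clock: 9.88
eef_pos: [532.9, 142.6, 77.1]
tcp_rot: [3.141, -0.0, 0.359]
contact_force: [-11.3, -2.8, 27.0]
finger_gap: 0.5
```

Fully down: it is stopped firmly at z=77.1 (24 mm of travel) and the force rose to 27 N. Releasing straight up.

carry_out:
  increments:
    - [0,0,-0.1,0,0,0]
    - [0,0,-0.3,0,0,0]
    - [0,0,-0.6,0,0,0]
    - [0,0,-1.0,0,0,0]
    - [0,0,-1.6,0,0,0]
    - [0,0,-2.2,0,0,0]
    - [0,0,-2.8,0,0,0]
    - [0,0,-3.4,0,0,0]
    - [0,0,-4.0,0,0,0]
    - [0,0,-4.2,0,0,0]
    - [0,0,-4.2,0,0,0]
    - [0,0,-4.2,0,0,0]
    - [0,0,-4.2,0,0,0]

```text
clock: 11.5
eef_pos: [531.8, 142.4, 177.4]
tcp_rot: [-3.141, 0.001, 0.359]
contact_force: [-0.8, 0.9, -0.3]
finger_gap: 0.2
```

```bash
python3 - <<'E'
from h import *
o=load('scene');s=cap('scene')
a=s['pixels'][130:290,330:490,::-1]
cv2.imwrite('pics/c3.png',np.hstack([cv2.resize(a,(400,400),interpolation=2),cv2.resize(s['pixels'][220:320,150:250,::-1],(400,400),interpolation=2)]))
st=r.read_state();print(st['eef_pos'],st['contact_force'],st['qvel'])
E
```

```text
[531.929212   142.41654058 177.48330147] [-0.85583198 -0.86858015  0.16315112] [-1.18099918e-03 -2.00174245e-04 -1.65704651e-03 -2.80512816e-04
 -9.74340787e-05 -9.94794307e-04]
```

View pics/c3.png

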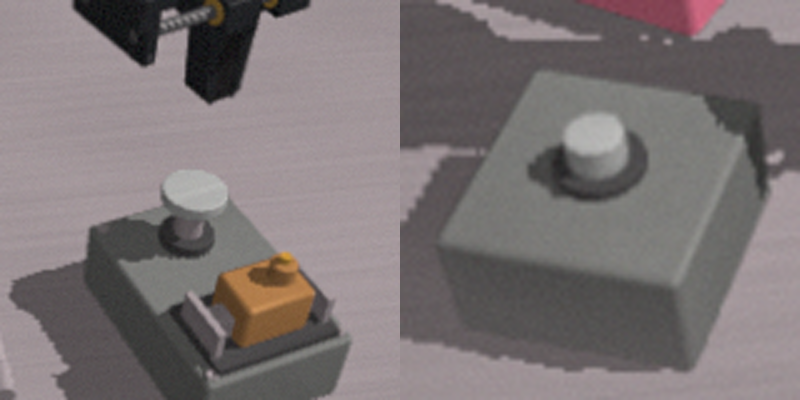

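The plunger is back up: its disc is at crop (194,192), the same as before pressing. The lamp button is up and the arm is clear.

```bash
python3 -c "
from h import *
print(ticket.job_done())"
```

```text
the job is handed in; nothing more can be done
None
```

I pressed the grey tester's plunger to its halfway stop, held it there, pressed it fully down to fire the coil, and let it spring back up. The job is handed in; it reports no verdict.

- **Halfway hold:** the stop was at z ≈ 89.4 mm, about 12 mm down. I held it there for 2.5 s at 7.7 N, just after a brief 10.3 N on reaching the stop.
- **Fully down:** it stopped at z ≈ 77.1 mm, 24 mm down in all, with the push rising to 27 N on the end stop.
- **Last checks:** the last picture shows the plunger back at its starting height. The small lamp button was never touched and is up. The gripper is about 75 mm clear of the plunger, and the measured force is within noise of zero. The clock read about 11.5 s of the 35 s allowed.
- **Disagreement:** the two cameras put the plunger top at 96 mm high rather than the stated 101 mm. Contact and both stops agreed with 101 mm.

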